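# Draw the topping box shut with its cam catch

## Robot

A 6-joint arm with a two-finger parallel gripper is mounted at the origin on a cart in front of the work surface, level with it; the furniture and walls round the work are solid. World frame = base frame: x ahead of the robot, y to its left, z up, the work surface at z = 0. Lengths are in m, angles in rad, forces in N, time in s.
With the tool pointing down it reaches from about 0.25 to 0.775 m from the base axis. Payload 8.9 kg.
Tool frame: the origin (TCP) lies midway between the tips of the shut fingers; the grasp point (between the pads) lies 19 mm behind it (r.tcp_to_grasp is the distance from the TCP to the grasp point, in m); y points along the fingers, z is the direction in which the jaws open and shut, and the axes are right-handed (so a half turn about y gives the same grasp; the last joint's range is limited). The gripper opens to 85 mm and grips with 20 to 120 N. Pads are 22 mm wide; open, the fingers measure 114 mm over their backs; the gripper's body (76 mm by 85 mm) begins 54 mm behind the grasp point. The pads swing forward as they close: fully open they stand 13 mm farther back than shut.
Start: joints at [1.179, 0.291, -0.153, 1.127, 0, 1.431], TCP at [0.131, 0.508, 0.231] pointing down, gripper open.
Joint ranges: [-2.52, 2.52], [-0.91, 1.74], [-1.3, 1.37], [-1.96, 2.02], [-1.52, 1.47], [-3.14, 3.14]. Speed limits (rad/s): [2.22, 2.22, 2.79, 3.14, 3.14, 3.14].

## Interface

Orientations are given as [roll, pitch, yaw] about the fixed x, y, z axes, in that order (R = Rz(yaw) Ry(pitch) Rx(roll)).
In Python, from bench import r, snapshot, camera_params, ticket gives the robot as it stands. The module is installed in compiled form; this text tells all that it offers.
- The arm moves only by the shell command python3 -m pendant 'ROWS' [FORCE]. ROWS is a JSON object of lists of equal length, an entry for each row: "dr": the turn, a rotation vector about the tool's x, y, z in degrees, a list of three; "offset": the shift along the tool's x, y, z in mm, a list of three; "jaw": the finger opening in mm, from 0 to 85.4. In form: {"dr": [[wx, wy, wz], ...], "offset": [[x, y, z], ...], "jaw": [jaw, ...]}. A call has 1 to 12 rows; each row is the pose to reach, as a shift and turn from the pose commanded when the call began, along the tool's axes at that moment; what a row does not reach only later rows make up. A row lasts 1/10 s, in which the tool goes at most 50 mm and 8.59 degrees, less where a joint would pass 70% of its speed; a pose out of reach is approached as far as the arm can. A call with a gripper value outside its range is refused whole. The fingers move at their own pace and stop on an object; FORCE is the grip in N (left out, the last holds). Time passes only in rows, so rows that repeat a pose let the fingers close. It gives the time, the measured TCP pose, the force and the opening at its end, in the units of the state.
- r.sense(): the state, without advancing time (a new reading comes with each control period).
- snapshot(name): name is "scene" or "top" or "wrist"; returns the picture (384x512x3 uint8, red, green, blue); there is no depth.
- camera_params(name): a dict with "intrinsics" (3x3 intrinsics, pixels), "k1" (the pictures are not rectified: a ray, as slopes to the right and down, at radius r is drawn at 1 + k1 r^2 times it, then the intrinsics apply), "T" (4x4, takes a point from camera to world coordinates). Camera axes: x right, y down, z forward; pixel columns grow to the right and rows downward; lengths in m; the calibration is good to about 2 mm. A picture is of the moment at which its call begins: read the wrist's pose just before it. camera_params takes no time and is no camera call; for the wrist camera it gives the pose at the moment of the call.
- ticket.job_done(): hands the job in, once; it reports no verdict.
The state is a dict: "time": time; "joint_pos": joint angles; "qvel": joint speeds; "joint_efforts": joint torques, N m; "ee_pos": TCP position; "ee_rot": TCP orientation; "force": force on the tool from outside, world axes, zero at the start; "ft_torque": the same for the moment, N m; "finger_gap": opening from 0.0 (shut) to 1.0 (fully open).
Only numpy, scipy, OpenCV 4.12 (cv2) and the standard library are available. Lean on these libraries where they do the work, as an engineer would, in place of code of your own. Each camera call takes 0.05 s, during which the arm holds its last target.

## Task

Close the topping box airtight for the night: swing the cam catch on its head block fully open, slide the clear lid along until it meets the rubber seal, then turn the catch's lever back about a quarter turn until you feel it draw the lid snug on the seal - firm, but without crushing the seal. Let go, and leave the two drinks and the jigger where they stand.

Things in the scene. Friction and masses are not known exactly. Their poses are not given: they have to be found in the camera images.
- topping_box: Steel box, fast on the worktop, 100 (x) by 300 (y) by 100 mm high, three tubs inside. Origin under its middle; y runs along it to the solid head block (y 85 to 152, top z 100 mm) that carries the cam catch. The lid slides along y in grooves. A firm rubber seal lies across the head block's face at lid height; it stands out by an amount that differs 8 mm from box to box and is not given.
- catch_axis (a point): Point on the catch's upright axis at mid-height of the lever, 128 mm above the worktop. Turned with the keeper inside it, the jaw draws the lid in by 10.5 mm a radian. The lid meets the seal at 0.85 to 1.65 rad, unknown beforehand; from there the lever stiffens. 8 to 14 N of push at lever_end is snug, over 16 N begins to crush the seal. The jaw does not slip back.
- catch_turn (a joint): Turn of the catch, rad: 0 = fully open on a hard stop, grows clockwise seen from above (closing), limit 2.35. In the box frame the lever points at 200 degrees (from x towards y) minus the turn: near -x when open, near +y when turned by 1.9. It stays where left; free turning takes about 1.5 N at lever_end. From about 0.3 up the jaw blocks the keeper's way in.
- lever_end (a point): Middle of the lever's black grip, 65 mm from the catch axis, 128 mm above the worktop. The lever is a level bar 18 mm wide, 14 mm thick (z 121 to 135 mm), reaching 90 mm from the axis, with 20 mm free below it over head block and lid; push it from either side with shut fingers.
- catch: The turning catch: hub of 26 mm diameter up to z 134 mm, the lever, and opposite it a hooked steel jaw, a curved wall 34 to 53 mm from the axis, top at z 121 mm, that sweeps round behind the keeper. Origin on the axis, 100 mm above the worktop.
- lid: Loose clear lid with steel rim, 88 by 226 by 8 mm, about 0.45 kg, in the box's grooves (1.5 mm play each side) 86 to 94 mm above the worktop, its end sticking out of the box. Origin under its middle; y along it towards the head block, the way it is pushed shut. Sliding takes 2 to 5 N.
- keeper (a point): Middle of the keeper, a steel post 9 mm thick and 14 mm high on the lid, 12 mm from its leading edge. When the lid touches the seal, the keeper is 31 to 39 mm (level distance) from catch_axis; the open catch can take it from 41 mm inwards.
- lid_pull (a point): Centre of the lid's pull, a black upright bar 64 mm wide across the box, 14 mm thick along it, from 94 to 122 mm above the worktop, near the lid's outer end. Push the lid shut on the pull's outer face.
- smoothie_cup: Bystander: clear cup of pink smoothie, 100 mm across the rim and 152 mm high. Origin under its middle.
- layered_drink: Bystander: clear cup with a green and grey layered drink, 100 mm across and 165 mm high. Origin under its middle.
- jigger: Bystander: steel double-cone measure, 46 mm across and 78 mm high, behind the box. Origin under its middle.

How it is judged:
By the outcome, as a careful person would: the job done as asked, in the order asked, and still so for the second after the job is handed in, with the robot touching nothing.
It also fails if it takes over 61 s, if anything falls off the work surface, if the arm or the gripper's body presses on something with over 40 N, if the wrist force passes 120 N, or if a joint passes its speed limit or range.

## Working session

There is one attempt and no reset: what is moved stays moved. The work goes in short steps, Python scripts to look and compute and a shell command to move; the robot and the scene stay as the last step left them, time stands still between calls to the robot, and variables do not carry over. Pictures are saved under pics/ and viewed, and the job is handed in when it is done.

```bash
mkdir -p pics; ls
python3 - <<'E'
from bench import r,snapshot,camera_params
import cv2,numpy as np
s=r.sense();print(s)
for n in("scene","top","wrist"):
    p=camera_params(n);print(n,p)
    cv2.imwrite(f"pics/{n}0.png",snapshot(n)[:,:,::-1])
E
```

```text
pics
{'time': 0.0, 'joint_pos': array([ 1.17871632e+00,  2.91301648e-01, -1.54135371e-01,  1.12667159e+00,
        4.52892660e-06,  1.43147887e+00]), 'qvel': array([0.00022559, 0.00033958, 0.00143314, 0.00040164, 0.00013707,
       0.000338  ]), 'joint_efforts': array([-2.18648847e-05, -5.37139428e+01,  3.31368577e+01,  1.60628522e-02,
       -3.90550822e-04, -1.40126068e-05]), 'ee_pos': array([0.13112859, 0.50791346, 0.23071782]), 'ee_rot': array([-1.57209526e+00,  1.86717629e-04, -2.52762677e-01]), 'force': array([ 0.9906026 , -0.11852602, -0.42071439]), 'ft_torque': array([-0.01538901, -0.0054018 , -0.03843546]), 'finger_gap': 0.998822084383058}
scene {'intrinsics': array([[358.14925465,   0.        , 256.25309243],
       [  0.        , 358.14925465, 192.95525313],
       [  0.        ,   0.        ,   1.        ]]), 'k1': -0.04225315209506459, 'T': array([[ 0.85919729, -0.35686694,  0.36664151,  0.25539279],
       [-0.51150437, -0.58235197,  0.63184608, -0.6821606 ],
       [-0.01197057, -0.73041917, -0.68289424,  0.6959374 ],
       [ 0.        ,  0.        ,  0.        ,  1. 
[... 315 characters left out ...]
0.0277462 , -0.12350651],
       [ 0.0287681 , -0.0919065 , -0.99535199,  1.14200121],
       [ 0.        ,  0.        ,  0.        ,  1.        ]])}
wrist {'intrinsics': array([[283.92419101,   0.        , 257.41800819],
       [  0.        , 283.92419101, 192.25937241],
       [  0.        ,   0.        ,   1.        ]]), 'k1': -0.06379861672041341, 'T': array([[ 2.50977468e-01,  9.21575013e-01,  2.96158414e-01,
         5.54074600e-02],
       [ 9.67992454e-01, -2.38639089e-01, -7.77302698e-02,
         5.27384316e-01],
       [-9.59300141e-04,  3.06187656e-01, -9.51970692e-01,
         3.71738046e-01],
       [ 0.00000000e+00,  0.00000000e+00,  0.00000000e+00,
         1.00000000e+00]])}
```

View pics/scene0.png

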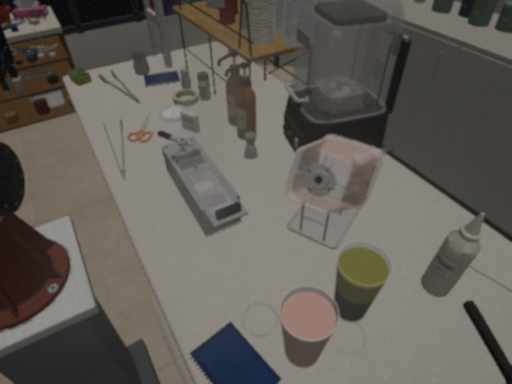

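View pics/top0.png

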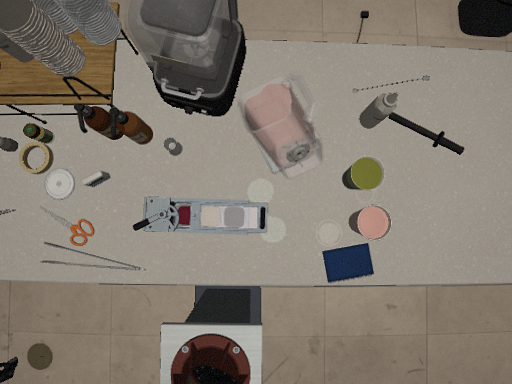

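View pics/wrist0.png

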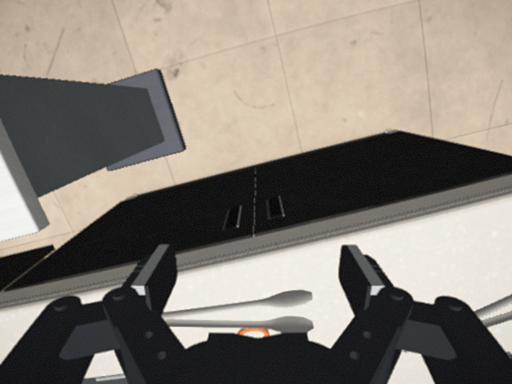

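Run:
```python
import cv2
a=cv2.imread("pics/top0.png")[185:245,120:280];cv2.imwrite("pics/topz.png",cv2.resize(a,None,fx=5,fy=5,interpolation=cv2.INTER_CUBIC))
a=cv2.imread("pics/scene0.png")[120:235,145:265];cv2.imwrite("pics/scenez.png",cv2.resize(a,None,fx=5,fy=5,interpolation=cv2.INTER_CUBIC))
```

```text
(no output)
```

View pics/topz.png

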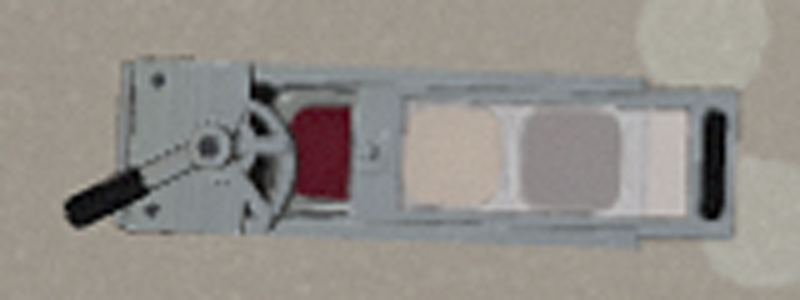

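View pics/scenez.png

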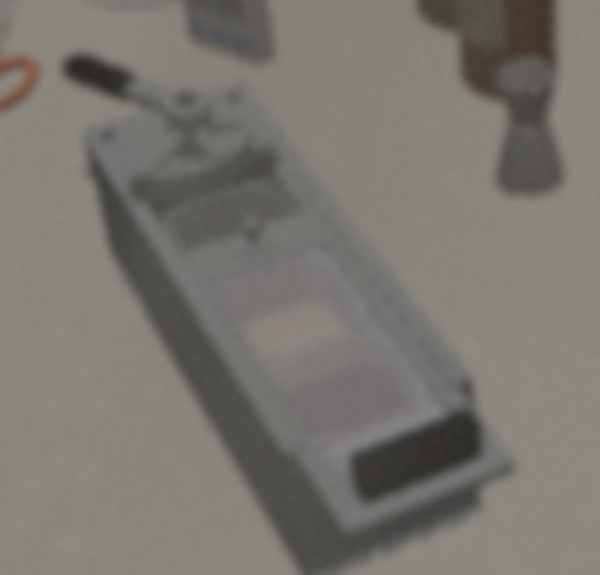

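```bash
cat > h.py <<'E'
import numpy as np,cv2
from bench import r,snapshot,camera_params
def ray(n,uv,P=None):
    P=P or camera_params(n);K=P["intrinsics"]
    d=np.array([(uv[0]-K[0,2])/K[0,0],(uv[1]-K[1,2])/K[1,1]]);u=d.copy()
    for _ in range(20):u=d/(1+P["k1"]*(u@u))
    v=P["T"][:3,:3]@np.array([u[0],u[1],1]);return P["T"][:3,3],v/np.linalg.norm(v)
def plane(n,uv,z,P=None):
    o,v=ray(n,uv,P);return o+v*(z-o[2])/v[2]
def tri(a,b):
    (o1,v1),(o2,v2)=a,b
    t=np.linalg.lstsq(np.c_[v1,-v2],o2-o1,rcond=None)[0]
    p,q=o1+t[0]*v1,o2+t[1]*v2;return (p+q)/2,np.linalg.norm(p-q)
E
python3 - <<'E'
from h import *
np.set_printoptions(precision=4,suppress=True)
T=lambda x,y:(120+x/5-.4,185+y/5-.4)
S=lambda x,y:(145+x/5-.4,120+y/5-.4)
for nm,t,s,z in [("hub",(208,148),(187,98),.135),("keeper",(375,150),(251,224),.108),("grip",(105,198),(97,73),.131),("pulltop",(713,165),(415,440),.122)]:
    p,e=tri(ray("top",T(*t)),ray("scene",S(*s)));print(nm,p,e,"plane",plane("top",T(*t),z),plane("scene",S(*s),z))
for nm,t,z in [("headL",(123,60),.1),("headR",(121,232),.1),("openL",(642,80),.1),("openR",(640,246),.1),("blockfaceL",(250,63),.1),("blockfaceR",(245,233),.1),("lidL",(738,90),.094),("lidR",(732,237),.094)]:
    print(nm,plane("top",T(*t),z))
E
```

```text
hub [0.493  0.1306 0.1346] 0.0004946001336822069 plane [0.4928 0.1306 0.135 ] [0.4931 0.1299 0.135 ]
keeper [0.4912 0.0417 0.1072] 0.0039033069523055114 plane [0.4931 0.0409 0.108 ] [0.4891 0.0415 0.108 ]
grip [0.4627 0.1903 0.128 ] 0.0023481389560860264 plane [0.4639 0.189  0.131 ] [0.4606 0.1863 0.131 ]
pulltop [ 0.4863 -0.1539  0.1164] 0.0005705986272175397 plane [ 0.4866 -0.1538  0.122 ] [ 0.4838 -0.1589  0.122 ]
headL [0.5436 0.191  0.1   ]
headR [0.4438 0.1885 0.1   ]
openL [ 0.5357 -0.1125  0.1   ]
openR [ 0.4393 -0.1126  0.1   ]
blockfaceL [0.5428 0.1165 0.1   ]
blockfaceR [0.4442 0.1164 0.1   ]
lidL [ 0.5307 -0.169   0.094 ]
lidR [ 0.4447 -0.1662  0.094 ]
```

```bash
cat >> h.py <<'E'
from scipy.spatial.transform import Rotation as Ro
np.set_printoptions(precision=4,suppress=True)
HUB=np.array([.493,.1305])
def to(p,yaw):
    """offset mm and dr deg in current tool frame to reach TCP p, pointing down, yaw deg"""
    s=r.sense();R=Ro.from_euler("xyz",s["ee_rot"])
    o=R.inv().apply(np.array(p)-s["ee_pos"])*1000
    w=(R.inv()*Ro.from_euler("xyz",[-90,0,yaw],degrees=True)).as_rotvec(degrees=True)
    print("off",o.round(1),"dr",w.round(1));return o,w
def arc(side,lev,rad,gap,z,n=None,yaw=None):
    """finger centre at lever angle lev(deg world), radius rad, side=+1 ccw side,-1 cw side, gap from lever axis"""
    a=np.radians(lev);u=np.array([np.cos(a),np.sin(a)]);v=side*np.array([-np.sin(a),np.cos(a)])
    return np.r_[HUB+rad*u+gap*v,z]
E
python3 - <<'E'
from h import *
to([.4884,.2011,.20],27)
E
```

```text
off [ 422.6   31.  -207.8] dr [  0.1 -41.5  -0. ]
```

```bash
python3 -m pendant '{"dr":[[0,-4,0],[0,-8,0],[0,-12,0],[0,-16,0],[0,-20,0],[0,-24,0],[0,-28,0],[0,-32,0],[0,-36,0],[0,-41.5,0],[0,-41.5,0],[0,-41.5,0]],"offset":[[40,0,-20],[80,0,-40],[120,0,-60],[160,0,-80],[200,0,-100],[240,0,-120],[285,5,-140],[330,10,-162],[375,20,-185],[422,31,-208],[422,31,-208],[422,31,-208]],"jaw":[0,0,0,0,0,0,0,0,0,0,0,0]}' 30
python3 - <<'E'
from h import *
print(r.sense()['finger_gap'],r.sense()['joint_pos'])
cv2.imwrite("pics/w1.png",snapshot("wrist")[:,:,::-1])
to([.4884,.2011,.113],27)
E
```

```text
time: 1.35
ee_pos: [0.4882, 0.2003, 0.1995]
ee_rot: [-1.57, 0.002, 0.468]
force: [-1.2, 0.6, 0.5]
finger_gap: 0.004
0.004421804496439385 [ 0.2506  0.317  -0.2023  1.0531  0.0001 -0.2175]
off [ 1.  86.9 -0.6] dr [-0.  -0.1 -0.1]
```

View pics/w1.png

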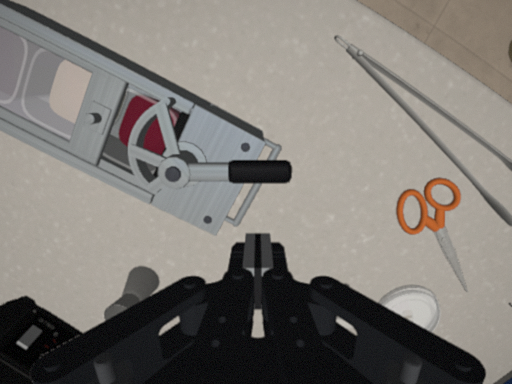

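The wrist view shows the hub at (174,173), the grip at (231–291,171), level in the picture, and the keeper top at (95,118). The shut fingers at (258,240) stand beside the grip, on its +x side. I'll cross-check the positions against the other two views.

Run:
```python
from h import *
P=camera_params("wrist")
for n,uv,z,t in [("hub",(174,173),.134,(161.6,214.6)),("gripend",(290,171),.128,(133.6,228)),("gripstart",(231,171),.128,(148,221)),("keeper",(96,117),.108,(194.8,215))]:
    print(n,plane("wrist",uv,z,P),tri(ray("wrist",uv,P),ray("top",t)))
h=plane("wrist",(174,173),.134,P);g=plane("wrist",(260,171),.128,P)
print(np.degrees(np.arctan2(g[1]-h[1],g[0]-h[0])),np.linalg.norm((g-h)[:2]))
```

```text
hub [0.4917 0.1325 0.134 ] (array([0.4924, 0.1313, 0.13  ]), np.float64(0.001799146231257004))
gripend [0.452  0.2109 0.128 ] (array([0.4529, 0.2121, 0.1211]), np.float64(0.0008012303532677503))
gripstart [0.4725 0.1704 0.128 ] (array([0.4732, 0.1704, 0.1244]), np.float64(0.00037591286091217613))
keeper [0.4862 0.053  0.108 ] (array([0.4921, 0.0434, 0.0881]), np.float64(5.279582013242841e-05))
116.84121663557252 0.06483113172651381
```

```bash
sed -i 's/HUB=.*/HUB=np.array([.4925,.131])/' h.py; python3 -m pendant '{"dr":[[0,0,0],[0,0,0],[0,0,0],[0,0,0],[0,0,0]],"offset":[[1,30,0],[1,60,0],[1,80,0],[1,87,0],[1,87,0]],"jaw":[0,0,0,0,0]}'
python3 - <<'E'
from h import *
for l in range(117,196,7): print(l,end=" ");to(arc(-1,l,65,20,.113),l-90)
E
```

```text
time: 1.9
ee_pos: [0.4876, 0.2027, 0.1132]
ee_rot: [-1.57, 0.001, 0.473]
force: [-0.5, -0.1, 0.9]
finger_gap: 0.003
117 off [20066.6     5.  64904.7] dr [-0.   0.1 -0.1]
124 off [11998.8    15.2 66869.4] dr [-0.  -6.9 -0.1]
131 off [ 3751.8    25.3 67836.2] dr [ -0.  -13.9  -0.1]
138 off [-4551.6    34.9 67790.7] dr [ -0.  -20.9  -0.1]
145 off [-12787.5     44.1  66733.6] dr [ -0.  -27.9  -0.1]
152 off [-20833.2     52.5  64680.8] dr [ -0.  -34.9  -0.1]
159 off [-28568.8     60.3  61662.7] dr [ -0.  -41.9  -0.1]
166 off [-35878.9     67.1  57724.3] dr [ -0.1 -48.9  -0.1]
173 off [-42654.5     72.9  52924.5] dr [ -0.1 -55.9  -0. ]
180 off [-48794.7     77.6  47334.6] dr [ -0.1 -62.9  -0. ]
187 off [-54207.9     81.2  41038.2] dr [ -0.1 -69.9  -0. ]
194 off [-58813.4     83.6  34128.9] dr [ -0.1 -76.9  -0. ]
```

Unit slip in the arc call (mm passed as m); recomputing.

Run:
```python
from h import *
for l in list(range(117,196,7))+[199]: print(l,end=" ");to(arc(-1,l,.065,.020,.113),l-90)
```

```text
117 off [-8.2  0.2 -1.1] dr [-0.   0.1 -0.1]
124 off [-16.2   0.2   0.9] dr [-0.  -6.9 -0.1]
131 off [-24.5   0.2   1.8] dr [ -0.  -13.9  -0.1]
138 off [-32.8   0.2   1.8] dr [ -0.  -20.9  -0.1]
145 off [-41.    0.2   0.7] dr [ -0.  -27.9  -0.1]
152 off [-49.1   0.2  -1.3] dr [ -0.  -34.9  -0.1]
159 off [-56.8   0.2  -4.3] dr [ -0.  -41.9  -0.1]
166 off [-64.1   0.2  -8.3] dr [ -0.1 -48.9  -0.1]
173 off [-70.9   0.2 -13.1] dr [ -0.1 -55.9  -0. ]
180 off [-77.    0.3 -18.7] dr [ -0.1 -62.9  -0. ]
187 off [-82.4   0.3 -25. ] dr [ -0.1 -69.9  -0. ]
194 off [-87.    0.3 -31.9] dr [ -0.1 -76.9  -0. ]
199 off [-89.8   0.3 -37.1] dr [ -0.1 -81.9  -0. ]
```

```bash
python3 -m pendant '{"dr":[[0,0,0],[0,-3,0],[0,-7,0],[0,-14,0],[0,-21,0]],"offset":[[-4,0,-1],[-8,0,-1],[-16,0,1],[-24.5,0,2],[-33,0,2]],"jaw":[0,0,0,0,0]}'
python3 - <<'E'
from h import *
for l in list(range(145,196,7))+[196,199]: print(l,end=" ");to(arc(-1,l,.065,.020,.113),l-90)
E
```

```text
time: 2.4
ee_pos: [0.4592, 0.1891, 0.1149]
ee_rot: [-1.572, -0.003, 0.843]
force: [2.0, 0.2, -0.8]
finger_gap: 0.001
145 off [-8.9  1.8  3.4] dr [ 0.1 -6.7  0.2]
152 off [-17.1   1.8   4.4] dr [  0.1 -13.7   0.1]
159 off [-25.5   1.8   4.4] dr [  0.1 -20.7   0.1]
166 off [-33.7   1.8   3.4] dr [  0.1 -27.7   0.1]
173 off [-41.7   1.7   1.3] dr [  0.1 -34.7   0.1]
180 off [-49.5   1.7  -1.7] dr [  0.1 -41.7   0.1]
187 off [-56.8   1.7  -5.6] dr [  0.2 -48.7   0.1]
194 off [-63.6   1.7 -10.3] dr [  0.2 -55.7   0.1]
196 off [-65.4   1.7 -11.8] dr [  0.2 -57.7   0.1]
199 off [-68.1   1.7 -14.2] dr [  0.2 -60.7   0.1]
```

```bash
python3 -m pendant '{"dr":[[0,-7,0],[0,-14,0],[0,-21,0],[0,-28,0],[0,-35,0],[0,-42,0],[0,-48,0],[0,-53,0],[0,-55,0],[0,-55,0]],"offset":[[-9,0,3],[-17,0,4.5],[-25.5,0,4.5],[-33.5,0,3.5],[-41.5,0,1],[-49.5,0,-1.5],[-56,0,-5],[-60.5,0,-8],[-62.5,0,-9.5],[-62.5,0,-9.5]],"jaw":[0,0,0,0,0,0,0,0,0,0]}'
python3 - <<'E'
from h import *
cv2.imwrite("pics/t2.png",cv2.resize(snapshot("top")[170:260,100:290,::-1],None,fx=4,fy=4,interpolation=cv2.INTER_CUBIC))
for l in [194,196,199]: print(l,end=" ");to(arc(-1,l,.065,.020,.113),l-90)
E
```

```text
time: 3.4
ee_pos: [0.4243, 0.1357, 0.1146]
ee_rot: [-1.573, 0.0, 1.798]
force: [-0.8, 0.5, -0.8]
finger_gap: -0.001
194 off [-1.2  1.4 -0. ] dr [ 0.1 -1.1 -0. ]
196 off [-3.5  1.4  0.6] dr [ 0.1 -3.1 -0. ]
199 off [-7.   1.4  1.4] dr [ 0.1 -6.1 -0. ]
```

View pics/t2.png

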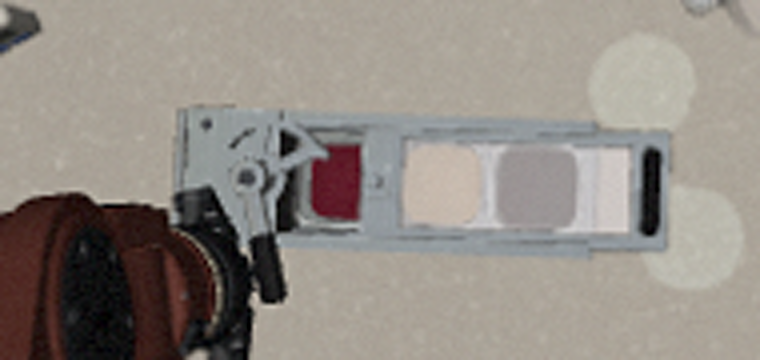

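The picture shows the lever from the hub (248,178) to its end (273,298), about 192–194° in world. About 5° is left to the stop, so I'll creep.

```bash
for c in 1; do python3 -m pendant '{"dr":[[0,-1,0],[0,-2,0],[0,-3,0],[0,-4,0]],"offset":[[-1.5,0,0],[-3,0,0],[-4.5,0,0.5],[-6,0,1]],"jaw":[0,0,0,0]}'; done
```

```text
time: 3.85
ee_pos: [0.4243, 0.1298, 0.1134]
ee_rot: [-1.571, -0.0, 1.869]
force: [1.0, 1.1, 0.1]
finger_gap: -0.002
```

```bash
python3 -m pendant '{"dr":[[0,-0.5,0],[0,-1,0],[0,-1,0]],"offset":[[-1,0,0],[-2,0,0],[-2,0,0]],"jaw":[0,0,0]}'
```

```text
time: 4.15
ee_pos: [0.4242, 0.129, 0.1133]
ee_rot: [-1.571, -0.003, 1.886]
force: [-2.2, 8.7, 3.0]
finger_gap: 0.003
```

```bash
python3 -m pendant '{"dr":[[0,0,0],[0,0,0]],"offset":[[-1,0,0],[-1,0,0]],"jaw":[0,0]}';  python3 -m pendant '{"dr":[[0,0,0],[0,0,0],[0,0,0],[0,0,0],[0,0,0]],"offset":[[6,0,0],[12,0,0],[12,-30,0],[12,-60,0],[12,-60,0]],"jaw":[0,0,0,0,0]}'
python3 - <<'E'
from h import *
P=camera_params("wrist");cv2.imwrite("pics/w3.png",snapshot("wrist")[:,:,::-1]);np.save("w3T.npy",P["T"])
cv2.imwrite("pics/t3.png",cv2.resize(snapshot("top")[170:260,100:290,::-1],None,fx=4,fy=4,interpolation=cv2.INTER_CUBIC))
E
```

```text
time: 4.35
ee_pos: [0.4242, 0.1289, 0.1133]
ee_rot: [-1.571, -0.005, 1.887]
force: [-4.2, 13.1, 3.7]
finger_gap: -0.004
time: 4.85
ee_pos: [0.4234, 0.1386, 0.1763]
ee_rot: [-1.576, 0.001, 1.885]
force: [0.1, 0.7, -0.1]
finger_gap: -0.0
```

View pics/w3.png

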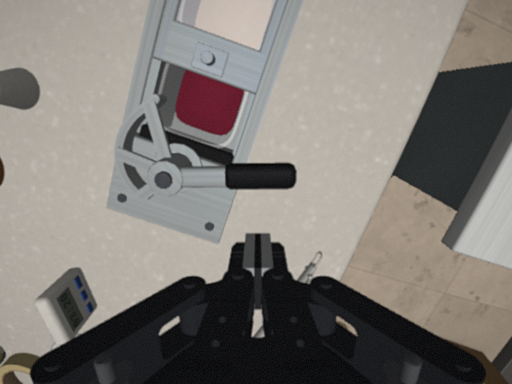

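View pics/t3.png

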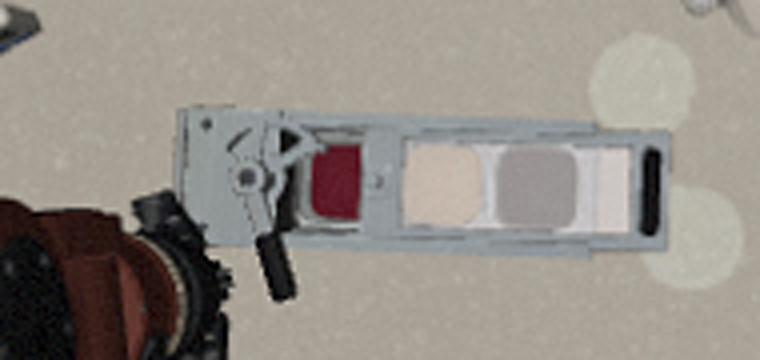

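The lever rests on its stop: it took 13 N without moving. In the wrist view the hub is at (163,180), the grip at (260,176) and the keeper top at (209,58).

Run:
```python
from h import *
P=camera_params("wrist")
h=plane("wrist",(164,180),.134,P);g=plane("wrist",(260,176),.130,P);k=plane("wrist",(209,58),.108,P)
print(h,g,k,np.degrees(np.arctan2(g[1]-h[1],g[0]-h[0])),np.linalg.norm((g-h)[:2]))
to([.4235,.05,.19],90)
to([.4865,-.195,.19],90)
```

```text
[0.4899 0.1295 0.134 ] [0.4298 0.1083 0.13  ] [0.486  0.0462 0.108 ] -160.5766111806635 0.06373366404647855
off [-84.6 -16.5  25.5] dr [ 0.1 18.  -0. ]
off [-337.1  -16.3   41.4] dr [ 0.1 18.  -0. ]
```

```bash
python3 -m pendant '{"dr":[[0,2,0],[0,4,0],[0,6,0],[0,9,0],[0,12,0],[0,15,0],[0,18,0],[0,19,0],[0,19,0],[0,19,0]],"offset":[[-40,-16,5],[-80,-20,10],[-120,-20,15],[-160,-20,20],[-200,-20,25],[-240,-20,30],[-280,-20,35],[-320,-18,40],[-337,-16,41],[-337,-16,41]],"jaw":[0,0,0,0,0,0,0,0,0,0]}'
python3 - <<'E'
from h import *
cv2.imwrite("pics/w4.png",snapshot("wrist")[:,:,::-1])
P=camera_params("wrist")
to([.4865,-.192,.104],88.8)
E
```

```text
time: 5.95
ee_pos: [0.4861, -0.1964, 0.1876]
ee_rot: [-1.569, -0.001, 1.551]
force: [0.7, 0.8, -0.1]
finger_gap: 0.004
off [ 2.7 83.9 -0.9] dr [-0.1  0.1  0.1]
```

View pics/w4.png

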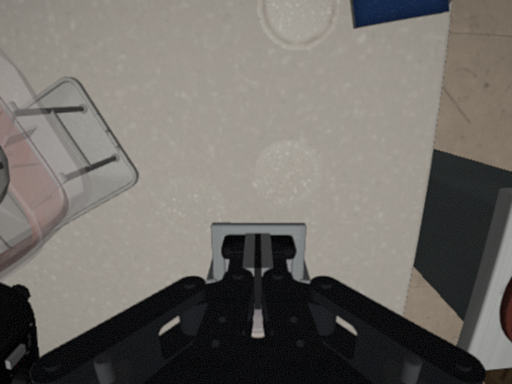

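Run:
```python
from h import *
P=camera_params("wrist")
for n,uv,z in [("lidL",(213,224),.094),("lidR",(304,224),.094),("pullL",(223,237),.122),("pullR",(296,237),.122)]:print(n,plane("wrist",uv,z,P))
```

```text
lidL [ 0.5265 -0.1686  0.094 ]
lidR [ 0.4442 -0.1669  0.094 ]
pullL [ 0.5143 -0.1696  0.122 ]
pullR [ 0.4552 -0.1683  0.122 ]
```

```bash
python3 -m pendant '{"dr":[[0,0,0],[0,0,0],[0,0,0],[0,0,0]],"offset":[[0,30,0],[0,60,0],[0,83,0],[0,83,0]],"jaw":[0,0,0,0]}'
python3 -m pendant '{"dr":[[0,0,0],[0,0,0],[0,0,0],[0,0,0],[0,0,0]],"offset":[[5,0,0],[10,0,0],[15,0,0],[20,0,0],[25,0,0]],"jaw":[0,0,0,0,0]}'
```

```text
time: 6.4
ee_pos: [0.484, -0.1919, 0.1035]
ee_rot: [-1.565, -0.003, 1.555]
force: [0.4, 0.3, 0.1]
finger_gap: 0.004
time: 6.9
ee_pos: [0.4874, -0.1699, 0.107]
ee_rot: [-1.572, 0.001, 1.554]
force: [-0.2, -3.8, 2.9]
finger_gap: -0.002
```

```bash
python3 -m pendant '{"dr":[[0,0,0],[0,0,0],[0,0,0],[0,0,0],[0,0,0],[0,0,0],[0,0,0],[0,0,0]],"offset":[[5,1,0],[10,2,0],[15,2,0],[20,2,0],[25,2,0],[30,2,0],[35,2,0],[40,2,0]],"jaw":[0,0,0,0,0,0,0,0]}'
```

```text
time: 7.7
ee_pos: [0.4877, -0.1297, 0.1044]
ee_rot: [-1.571, 0.0, 1.553]
force: [0.1, -4.9, 4.2]
finger_gap: 0.003
```

```bash
for i in 1; do python3 -m pendant '{"dr":[[0,0,0],[0,0,0],[0,0,0]],"offset":[[2,0,0],[4,0,0],[6,0,0]],"jaw":[0,0,0]}'; done
```

```text
time: 8.0
ee_pos: [0.4877, -0.1239, 0.1043]
ee_rot: [-1.571, 0.0, 1.554]
force: [-0.3, -4.7, 3.9]
finger_gap: -0.0
```

```bash
python3 -m pendant '{"dr":[[0,0,0],[0,0,0]],"offset":[[1,0,0],[2,0,0]],"jaw":[0,0]}'
```

```text
time: 8.2
ee_pos: [0.4878, -0.122, 0.1043]
ee_rot: [-1.571, 0.0, 1.553]
force: [-0.1, -7.2, 3.2]
finger_gap: 0.001
```

```bash
python3 -m pendant '{"dr":[[0,0,0],[0,0,0]],"offset":[[1,0,0],[1,0,0]],"jaw":[0,0]}'
```

```text
time: 8.4
ee_pos: [0.4878, -0.1217, 0.1044]
ee_rot: [-1.571, 0.002, 1.553]
force: [-0.7, -7.7, 2.5]
finger_gap: 0.0
```

```bash
python3 -m pendant '{"dr":[[0,0,0],[0,0,0]],"offset":[[1,0,0],[1,0,0]],"jaw":[0,0]}'
```

```text
time: 8.6
ee_pos: [0.4878, -0.1215, 0.1044]
ee_rot: [-1.571, 0.003, 1.553]
force: [-1.6, -12.8, 2.6]
finger_gap: -0.003
```

Firm stop at about 13 N. I'll back off, rise and look.

```bash
python3 -m pendant '{"dr":[[0,0,0],[0,0,0],[0,0,0],[0,0,0],[0,0,0],[0,0,0]],"offset":[[-8,0,0],[-14,0,0],[-14,-30,0],[-14,-60,0],[-14,-86,0],[-14,-86,0]],"jaw":[0,0,0,0,0,0]}'
python3 - <<'E'
from h import *
cv2.imwrite("pics/t5.png",cv2.resize(snapshot("top")[170:260,100:290,::-1],None,fx=4,fy=4,interpolation=cv2.INTER_CUBIC))
cv2.imwrite("pics/s5.png",cv2.resize(snapshot("scene")[120:235,145:265,::-1],None,fx=5,fy=5,interpolation=cv2.INTER_CUBIC))
E
```

```text
time: 9.2
ee_pos: [0.4891, -0.1343, 0.1931]
ee_rot: [-1.575, 0.001, 1.554]
force: [0.9, -0.2, -1.4]
finger_gap: 0.001
```

View pics/t5.png

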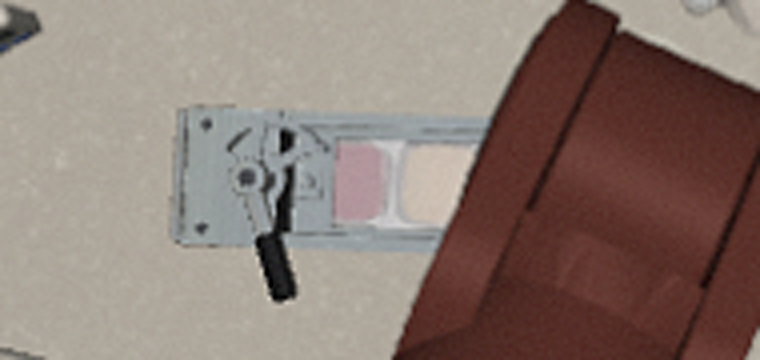

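View pics/s5.png

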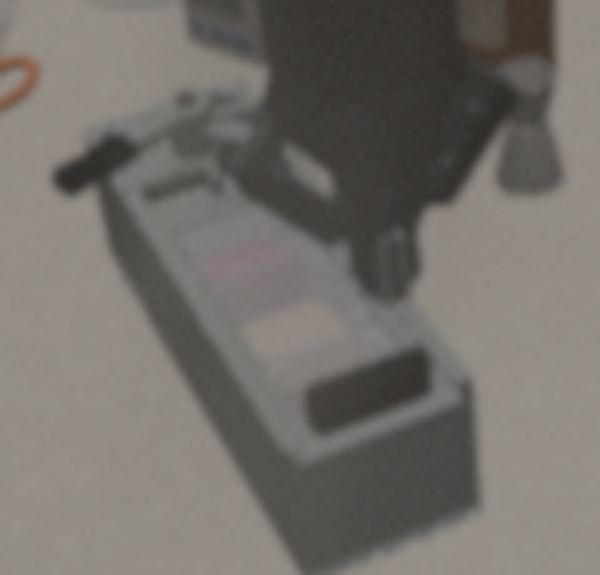

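Run:
```python
from h import *
t=lambda x,y:(100+(x+.5)/4-.5,170+(y+.5)/4-.5)
print(plane("top",t(248,178),.135),plane("top",t(312,179),.108))
p=arc(1,199,.065,.034,.19);print(p);to(p,109)
```

```text
[0.493  0.1294 0.135 ] [0.4931 0.0899 0.108 ]
[0.4421 0.0777 0.19  ]
off [210.6   0.3  49. ] dr [  0. -20.   0.]
```

```bash
python3 -m pendant '{"dr":[[0,-3,0],[0,-6,0],[0,-10,0],[0,-14,0],[0,-18,0],[0,-20,0],[0,-20,0]],"offset":[[35,0,8],[75,0,18],[115,0,27],[155,0,37],[195,0,46],[210,0,49],[210,0,49]],"jaw":[0,0,0,0,0,0,0]}'
python3 - <<'E'
from h import *
cv2.imwrite("pics/w6.png",snapshot("wrist")[:,:,::-1])
to(arc(1,199,.065,.034,.113),109)
E
```

```text
time: 10.0
ee_pos: [0.4406, 0.0788, 0.1891]
ee_rot: [-1.568, -0.002, 1.907]
force: [-0.7, 0.1, 0.4]
finger_gap: -0.001
off [-0.4 76.2 -1.1] dr [-0.1  0.1  0.1]
```

View pics/w6.png

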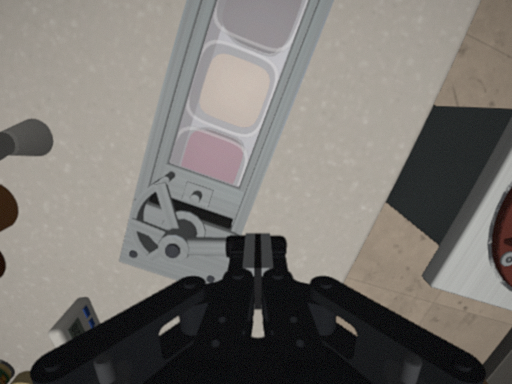

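```bash
python3 -m pendant '{"dr":[[0,0,0],[0,0,0],[0,0,0],[0,0,0]],"offset":[[0,30,0],[0,60,-1],[0,76,-1],[0,76,-1]],"jaw":[0,0,0,0]}'
python3 - <<'E'
from h import *
for l in range(199,150,-5): print(l,end=" ");to(arc(1,l,.065,.020,.113),l-90)
E
```

```text
time: 10.45
ee_pos: [0.4411, 0.0762, 0.1119]
ee_rot: [-1.566, -0.002, 1.9]
force: [-0.2, -0.1, 0.8]
finger_gap: 0.002
199 off [15.1 -1.1 -1.4] dr [-0.3 -0.1  0.1]
194 off [20.8 -1.1  0.1] dr [-0.3  4.9  0.1]
189 off [26.7 -1.1  1.1] dr [-0.3  9.9  0.1]
184 off [32.6 -1.1  1.6] dr [-0.3 14.9  0.1]
179 off [38.5 -1.1  1.6] dr [-0.3 19.9  0. ]
174 off [44.4 -1.1  1.1] dr [-0.3 24.9  0. ]
169 off [50.3 -1.1 -0. ] dr [-0.3 29.9  0. ]
164 off [56.  -1.  -1.6] dr [-0.3 34.9  0. ]
159 off [61.6 -1.1 -3.6] dr [-0.3 39.9 -0. ]
154 off [66.9 -1.1 -6.2] dr [-0.3 44.9 -0. ]
```

```bash
python3 -m pendant '{"dr":[[0,0,0],[0,0,0],[0,0,0],[0,5,0],[0,10,0],[0,15,0],[0,20,0],[0,25,0],[0,30,0],[0,35,0],[0,35,0]],"offset":[[5,-1,-1],[10,-1,-1],[15,-1,-1],[21,-1,0],[27,-1,1],[32.5,-1,1.5],[38.5,-1,1.5],[44.5,-1,1],[50.5,-1,0],[56,-1,-1.5],[56,-1,-1.5]],"jaw":[0,0,0,0,0,0,0,0,0,0,0]}'
python3 - <<'E'
from h import *
for l in range(164,100,-4): print(l,end=" ");to(arc(1,l,.065,.020,.113),l-90)
E
```

```text
time: 11.55
ee_pos: [0.4266, 0.1314, 0.116]
ee_rot: [-1.572, -0.001, 1.292]
force: [-0.4, -0.5, -0.3]
finger_gap: -0.005
164 off [-2.2  3.   1.5] dr [ 0.1 -0.   0. ]
160 off [2.3 3.  2.7] dr [0.1 4.  0. ]
156 off [7.  3.  3.7] dr [0.1 8.  0. ]
152 off [11.7  3.   4.2] dr [ 0.1 12.   0. ]
148 off [16.4  3.   4.5] dr [ 0.1 16.   0. ]
144 off [21.2  3.   4.4] dr [ 0.1 20.   0. ]
140 off [25.9  3.   4. ] dr [ 0.1 24.   0. ]
136 off [30.6  3.   3.3] dr [ 0.1 28.   0. ]
132 off [35.2  3.   2.2] dr [ 0.1 32.   0. ]
128 off [39.8  3.   0.8] dr [ 0.1 36.   0.1]
124 off [44.2  3.  -0.8] dr [ 0.1 40.   0.1]
120 off [48.5  3.  -2.8] dr [ 0.1 44.   0.1]
116 off [52.7  3.  -5.1] dr [ 0.1 48.   0.1]
112 off [56.7  3.  -7.7] dr [ 0.  52.   0.1]
108 off [ 60.5   3.  -10.6] dr [ 0.  56.   0.1]
104 off [ 64.    3.  -13.7] dr [ 0.  60.   0.1]
```

```bash
python3 -m pendant '{"dr":[[0,3,0],[0,6,0],[0,9,0],[0,12,0]],"offset":[[1.5,2,2],[4.5,3,3],[8,3,4],[11.5,3,4]],"jaw":[0,0,0,0]}'
python3 - <<'E'
from h import *
cv2.imwrite("pics/t7.png",cv2.resize(snapshot("top")[170:260,100:290,::-1],None,fx=4,fy=4,interpolation=cv2.INTER_CUBIC))
for l in (152,148,144,140): print(l,end=" ");to(arc(1,l,.065,.020,.113),l-90)
E
```

```text
time: 11.95
ee_pos: [0.4252, 0.1429, 0.1126]
ee_rot: [-1.571, 0.0, 1.083]
force: [-1.7, -1.3, 1.1]
finger_gap: 0.0
152 off [ 0.7 -0.4  0. ] dr [-0.  -0.1  0. ]
148 off [ 5.2 -0.4  1.3] dr [-0.   3.9  0. ]
144 off [ 9.9 -0.4  2.2] dr [-0.   7.9  0. ]
140 off [14.6 -0.4  2.8] dr [-0.  11.9  0. ]
```

View pics/t7.png

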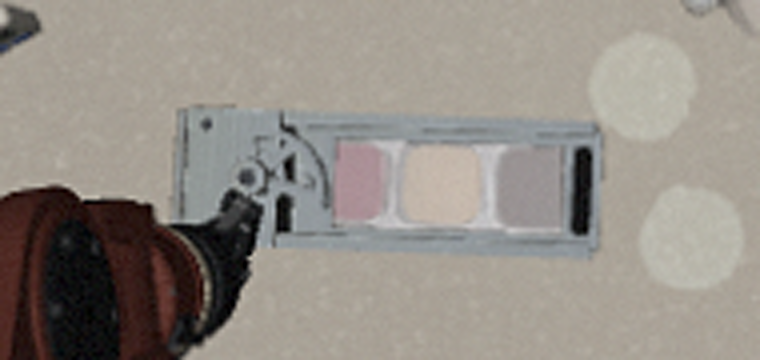

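The keeper at (309,183) is inside the jaw's arc. I'll creep on, reading the push at the grip.

```bash
cat > f.py <<'E'
from h import *
s=r.sense();y=s["ee_rot"][2];c=s["ee_pos"][:2]+.011*np.array([np.cos(y),np.sin(y)])-HUB
F=-s["force"][:2];m=c[0]*F[1]-c[1]*F[0]
f=s["ee_pos"][:2]-HUB
L=np.degrees(np.arctan2(f[1],f[0])-np.arcsin(.020/np.linalg.norm(f)))
print("t",s["time"],"push at 65mm N:",round(-m/.065,2),"lever~",round(L%360,1),"turn",round(np.radians(198.8-L%360),3))
for l in np.round(L%360)-np.array([2,4,6,8,10,12]): print(l,end=" ");to(arc(1,l,.065,.020,.113),l-90)
E
python3 -m pendant '{"dr":[[0,2,0],[0,4,0],[0,6,0],[0,8,0]],"offset":[[3,0,0.5],[5,0,1],[7.5,0,2],[10,0,2]],"jaw":[0,0,0,0]}'
python3 f.py
```

```text
time: 12.4
ee_pos: [0.4282, 0.1526, 0.1125]
ee_rot: [-1.571, 0.0, 0.945]
force: [-1.4, -1.3, -0.1]
finger_gap: -0.0
t 12.4 push at 65mm N: 1.82 lever~ 144.3 turn 0.951
142.0 off [ 2.6 -0.5  0.9] dr [-0.   2.1 -0. ]
140.0 off [ 4.9 -0.5  1.5] dr [-0.   4.1 -0. ]
138.0 off [ 7.3 -0.5  2. ] dr [-0.   6.1 -0. ]
136.0 off [ 9.6 -0.5  2.4] dr [-0.   8.1 -0. ]
134.0 off [11.9 -0.5  2.7] dr [-0.  10.1 -0. ]
132.0 off [14.3 -0.5  3. ] dr [-0.  12.1 -0. ]
```

```bash
python3 -m pendant '{"dr":[[0,2,0],[0,4,0],[0,4,0]],"offset":[[2.5,0,1],[5,0,1.5],[5,0,1.5]],"jaw":[0,0,0]}'>/dev/null
python3 f.py
```

```text
t 12.7 push at 65mm N: -0.43 lever~ 139.6 turn 1.033
138.0 off [ 1.8 -0.5  0.9] dr [0.  2.2 0. ]
136.0 off [ 4.1 -0.5  1.4] dr [0.  4.2 0. ]
134.0 off [ 6.5 -0.5  1.9] dr [0.  6.2 0. ]
132.0 off [ 8.8 -0.5  2.3] dr [0.  8.2 0. ]
130.0 off [11.1 -0.5  2.7] dr [ 0.  10.2  0. ]
128.0 off [13.5 -0.5  2.9] dr [ 0.  12.2  0. ]
```

```bash
python3 -m pendant '{"dr":[[0,2,0],[0,4,0],[0,4,0]],"offset":[[2.5,0,1],[5,0,1.5],[5,0,1.5]],"jaw":[0,0,0]}'>/dev/null
python3 f.py
```

```text
t 13.0 push at 65mm N: -0.93 lever~ 135.3 turn 1.109
133.0 off [ 2.6 -0.5  0.9] dr [0.  3.1 0. ]
131.0 off [ 4.9 -0.5  1.5] dr [0.  5.1 0. ]
129.0 off [ 7.2 -0.5  1.9] dr [0.  7.1 0. ]
127.0 off [ 9.6 -0.5  2.3] dr [0.  9.1 0. ]
125.0 off [11.9 -0.5  2.6] dr [ 0.  11.1  0. ]
123.0 off [14.3 -0.5  2.8] dr [ 0.  13.1  0. ]
```

```bash
python3 -m pendant '{"dr":[[0,2,0],[0,4,0]],"offset":[[2.5,0,1],[5,0,1.5]],"jaw":[0,0]}'>/dev/null
python3 f.py
```

```text
t 13.2 push at 65mm N: 1.45 lever~ 131.2 turn 1.179
129.0 off [ 2.6 -0.6  0.6] dr [ 0.   3.1 -0. ]
127.0 off [ 4.9 -0.6  1.2] dr [ 0.   5.1 -0. ]
125.0 off [ 7.2 -0.6  1.6] dr [ 0.   7.1 -0. ]
123.0 off [ 9.5 -0.6  2. ] dr [ 0.   9.1 -0. ]
121.0 off [11.9 -0.6  2.3] dr [ 0.  11.1 -0. ]
119.0 off [14.3 -0.6  2.5] dr [ 0.  13.1 -0. ]
```

```bash
python3 -m pendant '{"dr":[[0,2,0],[0,4,0]],"offset":[[2.5,0,0.8],[5,0,1.2]],"jaw":[0,0]}'>/dev/null
python3 f.py
```

```text
t 13.4 push at 65mm N: 2.12 lever~ 126.9 turn 1.255
125.0 off [ 2.1 -0.6  0.5] dr [ 0.   3.1 -0. ]
123.0 off [ 4.5 -0.6  1.1] dr [ 0.   5.1 -0. ]
121.0 off [ 6.8 -0.6  1.5] dr [ 0.   7.1 -0. ]
119.0 off [ 9.1 -0.6  1.9] dr [ 0.   9.1 -0. ]
117.0 off [11.5 -0.6  2.2] dr [ 0.  11.1 -0. ]
115.0 off [13.9 -0.6  2.4] dr [ 0.  13.1 -0. ]
```

```bash
python3 -m pendant '{"dr":[[0,1,0],[0,3,0]],"offset":[[1.5,0,0.5],[3,0,1]],"jaw":[0,0]}'>/dev/null
python3 f.py
```

```text
t 13.6 push at 65mm N: 4.74 lever~ 124.6 turn 1.295
123.0 off [ 1.8 -0.7  0.3] dr [ 0.   2.1 -0.1]
121.0 off [ 4.1 -0.7  0.8] dr [ 0.   4.1 -0.1]
119.0 off [ 6.5 -0.7  1.3] dr [ 0.   6.1 -0.1]
117.0 off [ 8.8 -0.7  1.8] dr [ 0.   8.1 -0.1]
115.0 off [11.1 -0.7  2.1] dr [ 0.  10.1 -0.1]
113.0 off [13.5 -0.7  2.3] dr [ 0.  12.1 -0.1]
```

```bash
python3 -m pendant '{"dr":[[0,0.5,0],[0,1,0]],"offset":[[0.6,0,0.2],[1.2,0,0.3]],"jaw":[0,0]}'>/dev/null
python3 f.py|head -1
```

```text
t 13.8 push at 65mm N: 6.51 lever~ 123.7 turn 1.31
```

```bash
python3 -m pendant '{"dr":[[0,0.5,0],[0,1,0]],"offset":[[0.6,0,0.2],[1.2,0,0.3]],"jaw":[0,0]}'
python3 f.py|head -1
```

```text
time: 14.0
ee_pos: [0.4402, 0.175, 0.1122]
ee_rot: [-1.571, 0.002, 0.578]
force: [-4.2, -4.9, 5.4]
finger_gap: 0.002
t 14.0 push at 65mm N: 6.53 lever~ 122.9 turn 1.324
```

```bash
python3 -m pendant '{"dr":[[0,0.5,0],[0,1,0]],"offset":[[0.6,0,0.2],[1.2,0,0.3]],"jaw":[0,0]}'
python3 f.py|head -1
```

```text
time: 14.2
ee_pos: [0.4408, 0.1758, 0.1122]
ee_rot: [-1.571, 0.002, 0.56]
force: [-5.9, -6.4, 6.0]
finger_gap: -0.001
t 14.2 push at 65mm N: 8.76 lever~ 122.1 turn 1.338
```

```bash
python3 -m pendant '{"dr":[[0,0.5,0],[0,1,0]],"offset":[[0.5,0,0.2],[1,0,0.3]],"jaw":[0,0]}'
python3 f.py|head -1
```

```text
time: 14.4
ee_pos: [0.441, 0.1763, 0.1121]
ee_rot: [-1.571, 0.003, 0.543]
force: [-6.3, -7.2, 5.5]
finger_gap: -0.004
t 14.4 push at 65mm N: 9.62 lever~ 121.7 turn 1.346
```

```bash
python3 -m pendant '{"dr":[[0,0.3,0],[0,0.6,0]],"offset":[[0.5,0,0.1],[0.9,0,0.2]],"jaw":[0,0]}'
python3 f.py|head -1
```

```text
time: 14.6
ee_pos: [0.4415, 0.1768, 0.1121]
ee_rot: [-1.571, 0.004, 0.532]
force: [-7.6, -7.0, 7.7]
finger_gap: 0.0
t 14.6 push at 65mm N: 10.48 lever~ 121.1 turn 1.355
```

```bash
python3 -m pendant '{"dr":[[0,0,0],[0,0,0],[0,0,0],[0,0,0],[0,0,0],[0,0,0],[0,0,0]],"offset":[[-6,0,0],[-14,0,0],[-20,0,0],[-20,-30,0],[-20,-70,0],[-20,-110,0],[-20,-110,0]],"jaw":[0,0,0,0,0,0,0]}'
python3 - <<'E'
from h import *
cv2.imwrite("pics/w8.png",snapshot("wrist")[:,:,::-1])
cv2.imwrite("pics/t8.png",snapshot("top")[:,:,::-1])
E
```

```text
time: 15.3
ee_pos: [0.4285, 0.1685, 0.2271]
ee_rot: [-1.573, -0.008, 0.532]
force: [0.1, -0.2, -0.6]
finger_gap: -0.001
```

View pics/w8.png

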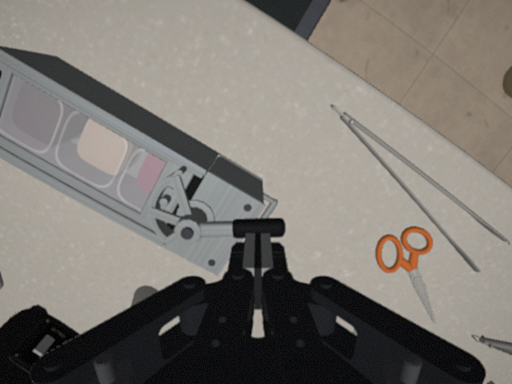

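View pics/t8.png

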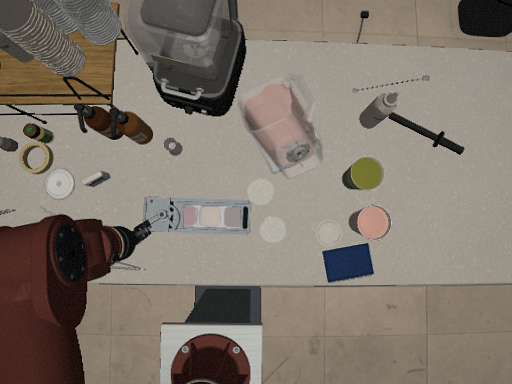

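The lever has held: hub at (189,231), grip at (259,227). The lid is home with the keeper inside the jaw. The drinks (366,173 and 372,222) and the jigger (172,146) are where they were, and the tool is clear at z 0.227.

Run:
```python
from h import *
from bench import ticket
P=camera_params("wrist")
h=plane("wrist",(189,231),.134,P);g=plane("wrist",(259,227),.130,P);print(np.degrees(np.arctan2(g[1]-h[1],g[0]-h[0])))
a=cv2.imread("pics/top0.png").astype(int);b=cv2.imread("pics/t8.png").astype(int)
for n,(x,y) in dict(pink=(372,222),green=(366,173),jig=(172,146)).items(): print(n,abs(a-b)[y-20:y+20,x-20:x+20].mean())
print(r.sense()["force"]);print(ticket.job_done())
```

```text
122.381397897358
pink 4.815625
green 4.15875
jig 4.824166666666667
[-0.3133  0.4571 -1.3152]
the job is handed in; nothing more can be done
None
```

The topping box is closed and I handed the job in at about 15.4 s; the interface gives no verdict.

- **Catch opened:** I pushed the lever back to its hard stop. It took about 13 N without moving further, and the wrist camera put it at about 199°, against 198.8° expected for fully open.
- **Lid slid shut:** I pushed the pull about 50 mm, until the force rose from about 5 N of sliding to about 13 N with no more movement. The pictures showed the keeper inside the open jaw.
- **Catch closed:** The lever ran free at about 2 N up to a turn of about 1.26 rad, then stiffened. I stopped at about 1.355 rad with roughly 10.5 N at the grip, inside the 8–14 N snug range.
- **Let go:** I backed off and raised the tool to z 0.227 m, where the wrist read about 1 N or less.

**Last checks:**
- The lever had stayed put, at about 122° by camera against 121° from the fingers.
- Comparing the first and last top pictures showed only small differences, about 4–5 grey levels, at both drinks and the jigger. I put that down to picture noise, but had no reference patch to compare it with.
- The keeper distance with the lid on the seal came out at about 39.5 mm from the top camera, just over the stated 31–39 mm. That is within measurement error and still inside the 41 mm the open catch can take.
- The snug force is worked out from the wrist force and an estimated contact point, so it could be off by about 1 to 1.5 N.

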